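# Clear the filings trap and lever its flap open

### The arm

A 6-joint arm with a two-finger parallel gripper is mounted at the origin on the work surface. World frame = base frame: x ahead of the robot, y to its left, z up, the work surface at z = 0. Lengths are in m, angles in rad, forces in N, time in s.
With the tool pointing down it reaches from about 0.4 to 0.925 m from the base axis. Payload 3.4 kg.
Tool frame: the origin (TCP) lies on the centre line of the jaws, within the pads' length; the fingertips stand 17 mm ahead of it and the grasp point (between the pads) lies 2 mm behind it; z points along the fingers, y is the line along which they close (so a half turn about z gives the same grasp; the last joint's range is limited). The gripper opens to 85 mm and grips with 20 to 120 N. Pads are 22 mm wide; open, the fingers measure 114 mm over their backs; the gripper's body (76 mm by 85 mm) begins 54 mm behind the grasp point. The pads swing forward as they close: fully open they stand 13 mm farther back than shut.
Start: joints at [-1.202, 0.307, 1.506, -0, 1.328, -0.073], TCP at [0.246, -0.52, 0.248] pointing down, gripper open.
Joint ranges: [-3.12, 3.12], [-1.05, 2.28], [0.14, 2.33], [-1.42, 4.57], [0.1, 2.73], [-2.68, 2.68]. Speed limits (rad/s): [2.57, 2.57, 3.14, 3.14, 3.14, 3.14].

### API

Orientations are given as a unit quaternion [x, y, z, w].
In Python, from workcell import robot gives the robot as it stands. The module is installed in compiled form; this text tells all that it offers.
- The arm moves only by the tool send_rows, never from a script. Its argument "steps" is text: rows parted by semicolons, each of 5 numbers parted by spaces: the shift along the tool's x, y, z in mm, then the turn about the tool's z in degrees, then the closure, from 0 (fully open) to 1 (shut). In form: x y z spin hand; .... A call has 1 to 5 rows; each row is the pose to reach, as a shift and turn from the pose commanded when the call began, along the tool's axes at that moment; what a row does not reach only later rows make up. A row lasts 1/12 s, in which the tool goes at most 41.7 mm and 7.16 degrees, less where a joint would pass 70% of its speed; a pose out of reach is approached as far as the arm can. A call with a gripper value outside its range is refused whole. The fingers move at their own pace and stop on an object; the grip force is fixed at half the most. Time passes only in rows, so rows that repeat a pose let the fingers close. It gives the time, the measured TCP pose, the force, the opening and the grip force at its end, in the units of the state.
- robot.read_state(): the state, without advancing time (a new reading comes with each control period).
- robot.snapshot(name): name is "side" or "top"; returns a dict with "image" (384x512x3 uint8, blue, green, red), "intrinsics" (3x3 intrinsics, pixels), "R" (3x3) and "t" (3): a world point X has camera coordinates R X + t. Camera axes: x right, y down, z forward; pixel columns grow to the right and rows downward; lengths in m; the calibration is good to about 2 mm. A picture is of the moment at which its call begins. There is no depth.
- robot.close_job(): hands the job in; it is judged then, once.
The state is a dict: "clock": time; "joints": joint angles; "qd": joint speeds; "joint_efforts": joint torques, N m; "ee_pos": TCP position; "ee_rot": TCP orientation; "wrist_force": force on the tool from outside, world axes, zero at the start; "ft_torque": the same for the moment, N m; "finger_gap": finger opening in m; "gripper_force": force on a finger pad.
Only numpy, scipy, OpenCV 4.12 (cv2) and the standard library are available. Lean on these libraries where they do the work, as an engineer would, in place of code of your own. Each camera call takes 0.05 s, during which the arm holds its last target. There are 200 camera calls.

### The job

The ball vise has been left standing on the heavy steel flap of the filings trap: push it sideways, upright and without lifting it, until it stands wholly off the flap on the trap's side deck. Then press the raised long end of the lever fully down onto its rubber stop so that the short end raises the flap, and finish while still holding it down. Only push and press with the fingers: pick nothing up, raise the flap only with the lever, leave the lever on its fulcrum, and leave the other things on the bench where they are.

Things in the scene. Friction and masses are not known exactly. Their poses are not given: they have to be found in the camera images.
- trap: Filings trap, grey and dark steel fixture fixed to the bench. Origin on the bench under the fulcrum; x level along the lever from its long end to the flap, y level towards the side deck, z up. In this frame (mm): flap x 58 to 190, y -60 to 60, flat top z 84, over an open box 69 high (x 84 to 194, y -62 to 62). Foot strip under the lever x -215 to 196, 64 wide, 5 thick
- deck (a point): Centre of the trap's flat grey side deck, 83 mm up (1 mm below the flap's top). In the trap frame the deck spans x 58 to 194, y 62 to 152 mm and ends in an upstand (y 152 to 158, 10 mm high); this point is at x 126, y 107
- fulcrum (a point): The lever's pivot: middle of a steel ridge along the trap's y, 68 mm above the bench, between two upright cheeks (trap x -28 to 28, outer faces y -20.5 and 20.5, tops 93 mm high)
- stop (a point): Centre of the top of the round rubber stop (22 mm in diameter) under the lever's long end: trap x -190, y 0, 36 mm above the bench
- flap (a joint): Opening of the heavy steel flap (about 1.75 kg, 132 x 120 x 14 mm) in rad: 0 shut, as at the start, growing as it opens. Hinge along the trap's y at x 190, z 70 mm; its free edge at x 58 lies on the lever's short end. It falls shut when let go; with the lever fully down it reads about 0.23
- flap_edge (a point): Middle of the lower free edge of the flap, on the lever's side, 132 mm from the hinge; 70 mm above the bench when shut
- lever: Loose flat steel bar 26 mm wide, 8 thick, 0.3 kg, lying on the fulcrum. Origin on the fulcrum axis; x towards the flap, level at the start though the bar then slopes 0.2 rad, long end up. Long arm 215 mm, short arm 76 mm with its nose under the flap's free edge. Fully down, on the stop, it has turned 0.4 rad. 2 to 5 N on the long end lift the flap; let go, it returns
- lever_pad (a point): Centre of the top face of the flat pad (50 mm long, 40 wide) that ends the lever's long arm, 190 mm from the fulcrum: the place to press. About 119 mm above the bench at the start, 44 mm when fully down; it moves on an arc about the fulcrum (level movement under 6 mm)
- vise: Small jeweller's ball vise, loose, about 0.55 kg, 64 mm high: round black foot 64 mm in diameter and 20 high (its widest part), steel ball (57 diameter) above it and two black jaws (44 x 40 mm together) on top. Its origin is the centre of its underside; z is up. It starts standing on the flap
- bottle: Pink bottle with a red cap, 54 mm in diameter, 125 high, standing beyond the lever on the deck's side; origin at the centre of its underside. Leave alone
- torch: Dark steel hand torch standing upright, 38 mm in diameter, about 105 high, past the lever's long end on the deck's side; origin at the centre of its underside. Leave alone
- bur_block: Wooden block 60 x 85 x 28 mm with rows of upright burs (about 53 high), standing between the bottle and the deck; origin at the centre of its underside. Leave alone
- tweezers: Steel tweezers lying flat, about 130 mm long, 7 high, on the side of the lever away from the deck; origin at their middle on the bench. Leave alone
- blower: Orange air blower bulb lying on its side, 115 mm long, 58 across, to the right of the trap; origin on the bench under its middle. Leave alone
- tool_mug: White mug 76 mm in diameter and 90 high with tools standing in it (to about 180), far right; origin at the centre of its underside. Leave alone

How it is judged:
By the outcome, as a careful person would: the job done as asked, in the order asked, and still so for the second after the job is handed in, while the arm keeps its last pose, push and grip.
It also fails if it takes over 48 s, if anything falls off the work surface, if the arm or the gripper's body presses on something with over 40 N, if the wrist force passes 120 N, or if a joint passes its speed limit or range.

## Working session

There is one attempt and no reset: what is moved stays moved. The work goes in short steps, Python scripts to look and compute and a tool call to move; the robot and the scene stay as the last step left them, time stands still between calls to the robot, and variables do not carry over. Pictures are saved under pics/ and viewed, at most 10 in all, crops included, and the job is handed in when it is done.

Besides the shell and the picture viewer there is one more tool, called as name(argument=value, ...) on one line, values as JSON. send_rows: Moves the arm, as the interface text tells. Its arguments: {"type":"object","properties":{"steps":{"type":"string"}},"required":["steps"]}

```bash
mkdir -p pics
cat > h.py <<'E'
import numpy as np, cv2, json
from workcell import robot
def snap(n,f):
    s=robot.snapshot(n); cv2.imwrite(f'pics/{f}.png',s['image']); np.savez(f'pics/{f}.npz',**s); return s
def ray(s,p):
    K=np.array(s['intrinsics']);R=np.array(s['R']);t=np.array(s['t'])
    d=R.T@np.linalg.solve(K,[p[0],p[1],1.]); return -R.T@t,d
def onz(s,p,z):
    c,d=ray(s,p); return c+d*(z-c[2])/d[2]
def tri(s1,p1,s2,p2):
    c1,d1=ray(s1,p1);c2,d2=ray(s2,p2)
    a=np.linalg.lstsq(np.c_[d1,-d2],c2-c1,rcond=None)[0]
    A=c1+a[0]*d1;B=c2+a[1]*d2; return (A+B)/2,np.linalg.norm(A-B)
def proj(s,X):
    q=np.array(s['intrinsics'])@(np.array(s['R'])@np.array(X)+np.array(s['t']));return q[:2]/q[2]
E
python3 - <<'E'
from h import *
a=snap('side','s0');b=snap('top','t0')
for s in(a,b): print((-np.array(s['R']).T@s['t']).round(3))
st=robot.read_state();print(st['ee_pos'],st['ee_rot'],st['clock'])
E
```

```text
[0.204 0.658 0.891]
[ 0.281 -0.089  1.637]
[ 0.24613787 -0.51901857  0.2474872 ] [ 9.75596594e-01  2.19568829e-01 -1.21850072e-04 -8.94954649e-04] 0.1
```

View pics/s0.png

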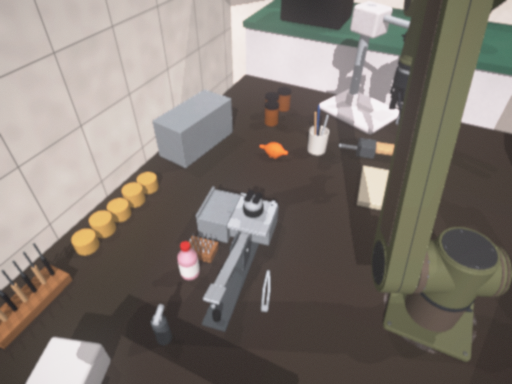

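View pics/t0.png

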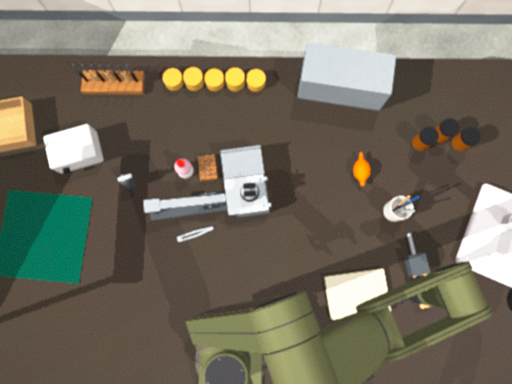

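The side view shows the trap at about (240,240): vise at (253,205), lever pad at (217,291), deck at (218,213). The top view shows the vise at (250,190), the pad at (152,206) and the deck at (243,162). I'll enlarge both.

Run:
```python
import cv2,numpy as np
a=cv2.imread('pics/s0.png')[180:330,180:300];b=cv2.imread('pics/t0.png')[130:230,130:280]
cv2.imwrite('pics/s0c.png',cv2.resize(a,None,fx=4,fy=4,interpolation=2));cv2.imwrite('pics/t0c.png',cv2.resize(b,None,fx=5,fy=5,interpolation=2))
```

```text
(no output)
```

View pics/s0c.png

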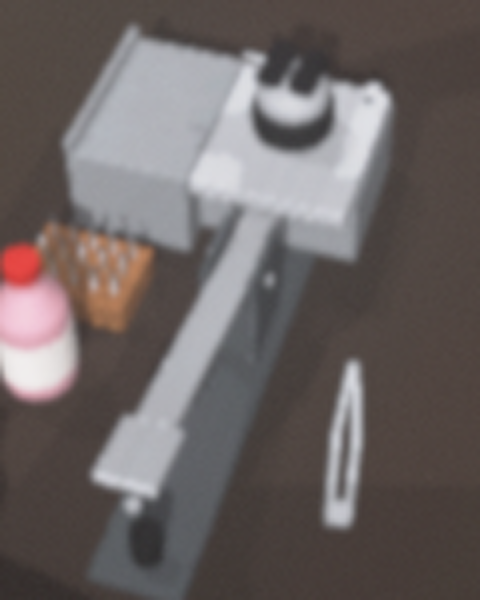

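View pics/t0c.png

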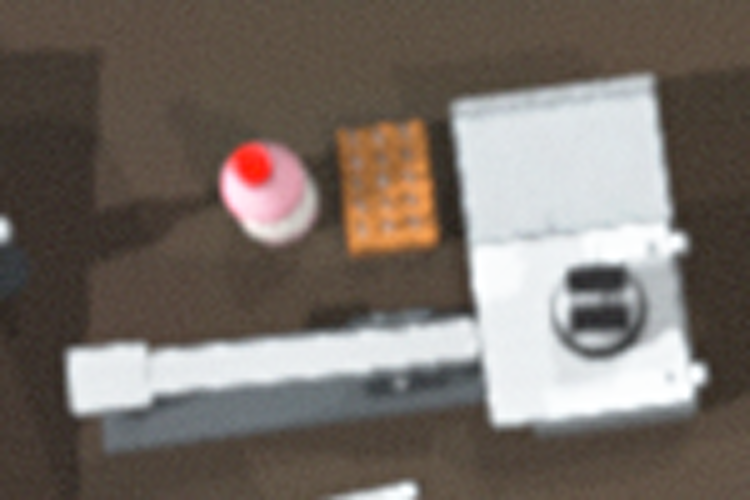

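Side crop (4x, offset 180,180): flap corners at about (190,185), (343,220) and (390,97), vise foot centre (292,128), pad (138,455). Top crop (5x, offset 130,130): flap corners at (474,248) and (493,425), vise circle (600,310), pad (108,379), deck edge (452,100)-(655,75).

```bash
cat >> h.py <<'E'
S=dict(np.load('pics/s0.npz'));T=dict(np.load('pics/t0.npz'))
sc=lambda x,y:(180+(x+.5)/4-.5,180+(y+.5)/4-.5)
tc=lambda x,y:(130+(x+.5)/5-.5,130+(y+.5)/5-.5)
E
python3 - <<'E'
from h import *
P={'flapFD':((192,187),(474,246)),'flapFN':((343,220),(493,425)),'flapHN':((390,97),(692,405)),'padL':((93,474),(70,413)),'padL2':((155,494),(67,350)),'padC':((138,455),(109,379)),
'jawtop':((292,72),(598,297)),'deckUp':((65,148),(453,100)),'deckUp2':((133,27),(655,76))}
for k,(p,q) in P.items():
    X,e=tri(S,sc(*p),T,tc(*q)); print(k,X.round(4),round(e,4))
for k,q in dict(FD=(474,246),FN=(493,425),HN=(692,405),HD=(672,225)).items(): print(k,onz(T,tc(*q),.084).round(4))
for k,q in dict(FD=(192,187),FN=(343,220),HN=(390,97)).items(): print('s',k,onz(S,sc(*q),.084).round(4))
print('padL near/far top z.119',onz(T,tc(108,379),.119),onz(S,sc(138,455),.119))
print('up',onz(T,tc(452,100),.093),onz(T,tc(655,75),.093))
print('foot',onz(T,tc(600,310),.104),'side',onz(S,sc(292,113),.104))
g=(cv2.cvtColor(S['image'],6)); 
# torch, bottle, burs
print('bottlecap',onz(T,(180,163),.125),'bur',onz(T,tc(388,185),.028))
E
```

```text
flapFD [0.5905 0.0274 0.0761] 0.0039
flapFN [0.4715 0.0124 0.0825] 0.002
flapHN [ 0.4884 -0.1187  0.0832] 0.0063
padL [0.4867 0.2879 0.1336] 0.0379
padL2 [0.493  0.2828 0.1166] 0.0395
padC [0.4945 0.2609 0.1155] 0.0017
jawtop [ 0.5474 -0.0573  0.1388] 0.0001
deckUp [0.6892 0.0433 0.0872] 0.0031
deckUp2 [ 0.7077 -0.0925  0.0922] 0.0002
FD [0.5909 0.0275 0.084 ]
FN [0.4704 0.012  0.084 ]
HN [ 0.4852 -0.1194  0.084 ]
HD [ 0.6067 -0.1051  0.084 ]
s FD [0.5848 0.0333 0.084 ]
s FN [0.472  0.0137 0.084 ]
s HN [ 0.4913 -0.1176  0.084 ]
padL near/far top z.119 [0.49318447 0.26050405 0.119     ] [0.49400763 0.26291482 0.119     ]
up [0.68920476 0.04402392 0.093     ] [ 0.70805565 -0.0925675   0.093     ]
foot [ 0.54486398 -0.05801554  0.104     ] side [ 0.54371407 -0.04997354  0.104     ]
bottlecap [0.63396219 0.17156348 0.125     ] bur [0.64477917 0.092752   0.028     ]
```

send_rows(steps="30 -25 0 6 0.53; 60 -50 0 12 0.53; 90 -75 0 17.2 0.53; 120 -100 0 17.2 0.53; 150 -125 0 17.2 0.53")

```text
clock: 0.52
ee_pos: [0.3284, -0.3405, 0.2478]
ee_rot: [0.998, 0.071, -0.0, -0.0]
wrist_force: [0.8, 0.1, -0.1]
finger_gap: 0.0403
gripper_force: 0.0
```

```bash
cat >> h.py <<'E'
O=np.array([.520,.076,0]);UX=np.array([.142,-.990,0]);UY=np.array([.990,.142,0])
def trap(X): d=np.array(X)-O; return np.array([d@UX,d@UY,d[2]])
def st():
    from scipy.spatial.transform import Rotation as Ro
    s=robot.read_state();R=Ro.from_quat(s['ee_rot']).as_matrix()
    print('t',round(s['clock'],2),'pos',np.round(s['ee_pos'],4),'trap',(trap(s['ee_pos'])*1000).round(1),'F',np.round(s['wrist_force'],1),'gap',round(s['finger_gap'],4))
    return s,R
def go(x,y,z):
    s,R=st();G=O+(x*UX+y*UY)/1000+[0,0,z/1000]
    print('tool shift',(R.T@(G-s['ee_pos'])*1000).round(1),'spin',np.degrees(np.arctan2(R[1,0],R[0,0])-np.arctan2(.142,.99)).round(2))
E
python3 -c "
from h import *;go(134,-75,230)"
```

```text
t 0.52 pos [ 0.3284 -0.3405  0.2478] trap [ 385.1 -248.8  247.8] F [ 0.8  0.1 -0.1] gap 0.0403
tool shift [ 173.5 -251.2   18. ] spin -0.06
```

send_rows(steps="20 -30 0 0 0.53; 45 -60 0 0 0.53; 68 -90 0 0 0.53; 90 -120 0 0 0.53; 105 -150 0 0 0.53")

```text
clock: 0.93
ee_pos: [0.4122, -0.1772, 0.2482]
ee_rot: [0.997, 0.071, 0.0, -0.0]
wrist_force: [0.2, 0.6, -0.0]
finger_gap: 0.0401
gripper_force: 0.0
```

send_rows(steps="20 -30 10 0 0.53; 40 -60 18 0 0.53; 60 -90 18 0 0.53; 68 -101 30 0 0.53; 68 -101 60 0 0.53")

```text
clock: 1.35
ee_pos: [0.4685, -0.067, 0.1909]
ee_rot: [0.997, 0.073, 0.005, 0.001]
wrist_force: [0.8, -0.4, -0.3]
finger_gap: 0.0404
gripper_force: 0.0
```

Run:
```python
from h import *
a=snap('side','s1');b=snap('top','t1');go(134,-75,113)
cv2.imwrite('pics/c1.png',np.hstack([cv2.resize(a['image'][150:270,190:310],(400,400),interpolation=2),cv2.resize(b['image'][140:240,200:300],(400,400),interpolation=2)]))
```

```text
t 1.45 pos [ 0.4608 -0.0675  0.1849] trap [133.7 -79.  184.9] F [-1.4  0.2 -1.5] gap 0.0398
tool shift [ 4.6  0.6 71.9] spin 0.15
```

View pics/c1.png

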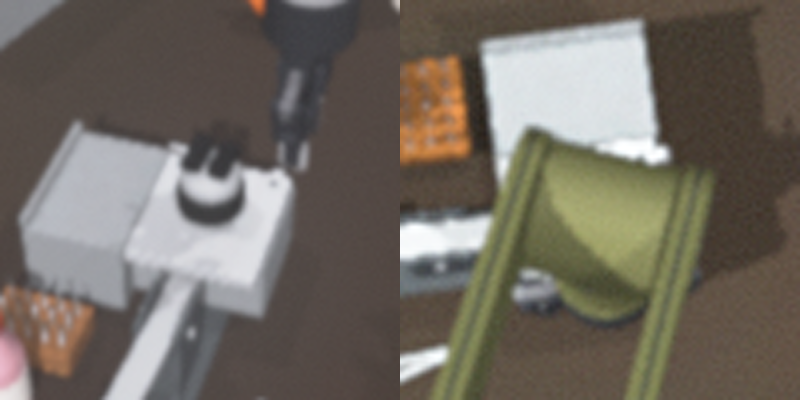

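The side crop (left) shows the fingers behind the vise with their tips near (300,167), which is pixel (280,200). In the top view the arm hides the vise. I'll check the tip depth.

Run:
```python
from h import *
s,R=st();p=np.array(s['ee_pos']);a=dict(np.load('pics/s1.npz'))
for y in(-.02,-.034,.02,.034):
  for d in (.005,.011,.017): print(y,d,(proj(a,p+R@[0.,y,d])-[190,150])*400/120)
```

```text
t 1.45 pos [ 0.4608 -0.0675  0.1849] trap [133.7 -79.  184.9] F [-1.4  0.2 -1.5] gap 0.0398
-0.02 0.005 [300.05939829 162.47389675]
-0.02 0.011 [299.71843403 167.65850561]
-0.02 0.017 [299.38015377 172.8023022 ]
-0.034 0.005 [295.84481377 173.50813508]
-0.034 0.011 [295.51741124 178.69815776]
-0.034 0.017 [295.19261044 183.84693758]
0.02 0.005 [311.6722982  132.07006812]
0.02 0.011 [311.29561027 137.23543836]
0.02 0.017 [310.92180995 142.361212  ]
0.034 0.005 [315.59341099 121.80417052]
0.034 0.011 [315.20520597 126.9616125 ]
0.034 0.017 [314.81994982 132.07987754]
```

send_rows(steps="0 0 25 0 0.53; 0 0 50 0 0.53; 0 0 68 0 0.53; 0 0 76 0 0.53; 0 0 76 0 0.53")

```text
clock: 1.87
ee_pos: [0.4625, -0.0696, 0.1112]
ee_rot: [0.997, 0.071, -0.002, -0.001]
wrist_force: [-1.1, 0.2, 1.3]
finger_gap: 0.0403
gripper_force: 0.0
```

```bash
python3 -c "
from h import *;go(134,-40,105)"
```

```text
t 1.87 pos [ 0.4625 -0.0696  0.1112] trap [135.9 -77.6 111.2] F [-1.1  0.2  1.3] gap 0.0403
tool shift [37.6 -1.9  6.1] spin -0.04
```

send_rows(steps="8 -2 3 0 0.53; 16 -2 5 0 0.53; 24 -2 5 0 0.53; 32 -2 5 0 0.53; 38 -2 5 0 0.53")

```text
clock: 2.28
ee_pos: [0.5035, -0.062, 0.1082]
ee_rot: [0.997, 0.071, 0.001, 0.0]
wrist_force: [0.8, -0.1, 0.2]
finger_gap: 0.0399
gripper_force: 0.0
```

send_rows(steps="4 0 0 0 0.53; 8 0 0 0 0.53; 12 0 0 0 0.53; 16 0 0 0 0.53; 20 0 0 0 0.53")

```text
clock: 2.7
ee_pos: [0.5165, -0.0594, 0.1069]
ee_rot: [0.997, 0.072, -0.005, -0.0]
wrist_force: [-11.3, -3.1, 8.4]
finger_gap: 0.0402
gripper_force: 5.8
```

Run:
```python
from h import *
a=snap('side','s2');go(134,66,105)
cv2.imwrite('pics/c2.png',cv2.resize(a['image'][150:270,190:310],(480,480),interpolation=2))
```

```text
t 2.75 pos [ 0.5174 -0.0592  0.1069] trap [133.5 -21.7 106.9] F [-7.6 -1.7  6. ] gap 0.0403
tool shift [87.8  0.6  1.2] spin 0.05
```

View pics/c2.png

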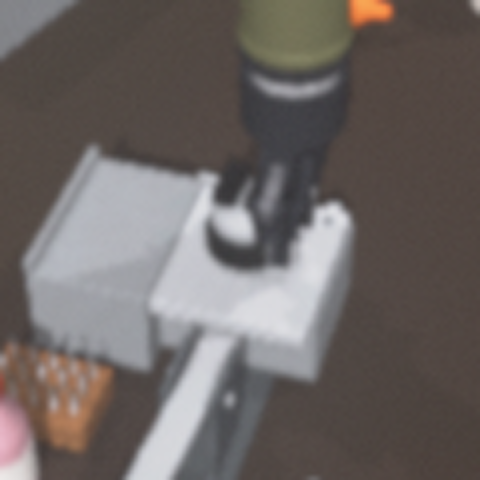

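The vise is upright, cradled between the fingers, and has begun to slide. I'll continue.

send_rows(steps="5 0 0 0 0.53; 10 0 0 0 0.53; 15 0 0 0 0.53; 20 0 0 0 0.53; 25 0 0 0 0.53")

```text
clock: 3.17
ee_pos: [0.5405, -0.0553, 0.1068]
ee_rot: [0.997, 0.071, -0.005, -0.001]
wrist_force: [-9.3, -1.9, 8.4]
finger_gap: 0.0396
gripper_force: 6.0
```

send_rows(steps="5 0 0 0 0.53; 10 0 0 0 0.53; 15 0 0 0 0.53; 20 0 0 0 0.53; 25 0 0 0 0.53")

```text
clock: 3.58
ee_pos: [0.5652, -0.0518, 0.1067]
ee_rot: [0.997, 0.071, -0.005, -0.001]
wrist_force: [-10.6, -1.3, 8.3]
finger_gap: 0.0403
gripper_force: 6.0
```

send_rows(steps="5 0 0 0 0.53; 10 0 0 0 0.53; 15 0 0 0 0.53; 20 0 0 0 0.53; 20 0 0 0 0.53")

```text
clock: 4.0
ee_pos: [0.5879, -0.0489, 0.1068]
ee_rot: [0.997, 0.071, -0.003, -0.0]
wrist_force: [-5.4, -0.3, 2.3]
finger_gap: 0.04
gripper_force: 3.9
```

Run:
```python
from h import *
a=snap('side','s3');go(134,72,105)
cv2.imwrite('pics/c3.png',cv2.resize(a['image'][150:270,190:310],(480,480),interpolation=2))
```

```text
t 4.05 pos [ 0.5879 -0.0489  0.1067] trap [133.3  49.5 106.7] F [-5.4 -0.3  2.5] gap 0.0402
tool shift [22.5  0.7  1.6] spin 0.02
```

View pics/c3.png

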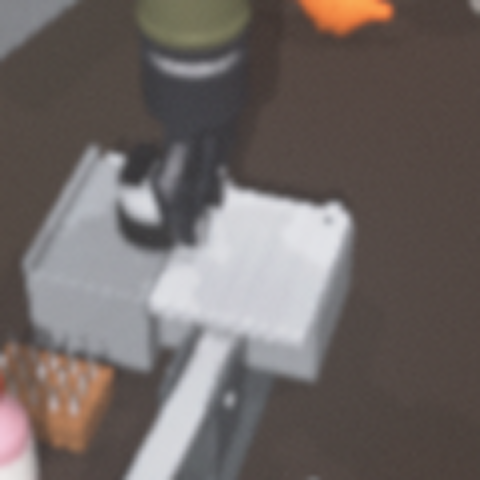

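The vise is still upright, with its foot across the flap/deck seam at about (160,235). I'll push 23 mm more, then back off and rise.

send_rows(steps="5 0 0 0 0.53; 10 0 0 0 0.53; 15 0 0 0 0.53; 20 0 0 0 0.53; 23 0 0 0 0.53")

```text
clock: 4.47
ee_pos: [0.6129, -0.0457, 0.1066]
ee_rot: [0.997, 0.071, -0.001, -0.0]
wrist_force: [-2.5, 0.4, -2.9]
finger_gap: 0.0404
gripper_force: 1.7
```

send_rows(steps="0 0 0 0 0.53; -8 0 0 0 0.53; -20 0 0 0 0.53; -35 0 0 0 0.53; -50 0 0 0 0.53")

```text
clock: 4.88
ee_pos: [0.5644, -0.0532, 0.1081]
ee_rot: [0.997, 0.071, 0.002, 0.0]
wrist_force: [-0.3, -0.4, 0.4]
finger_gap: 0.0402
gripper_force: 0.0
```

send_rows(steps="-20 0 0 0 0.53; -30 0 -20 0 0.53; -30 0 -50 0 0.53; -30 0 -80 0 1; -30 0 -100 0 1")

```text
clock: 5.3
ee_pos: [0.5355, -0.0577, 0.2109]
ee_rot: [0.997, 0.071, 0.003, 0.001]
wrist_force: [0.9, 0.6, 0.1]
finger_gap: 0.0169
gripper_force: 0.0
```

Run:
```python
from h import *
a=snap('side','s4');b=snap('top','t4');go(-187,0,160)
cv2.imwrite('pics/c4.png',np.hstack([cv2.resize(a['image'][150:270,190:310],(400,400),interpolation=2),cv2.resize(b['image'][130:230,190:290],(400,400),interpolation=2)]))
```

```text
t 5.4 pos [ 0.5376 -0.058   0.2124] trap [135.1  -1.6 212.4] F [ 1.1 -0.4 -0.7] gap 0.0017
tool shift [   1.  -322.3   51.2] spin -0.0
```

View pics/c4.png

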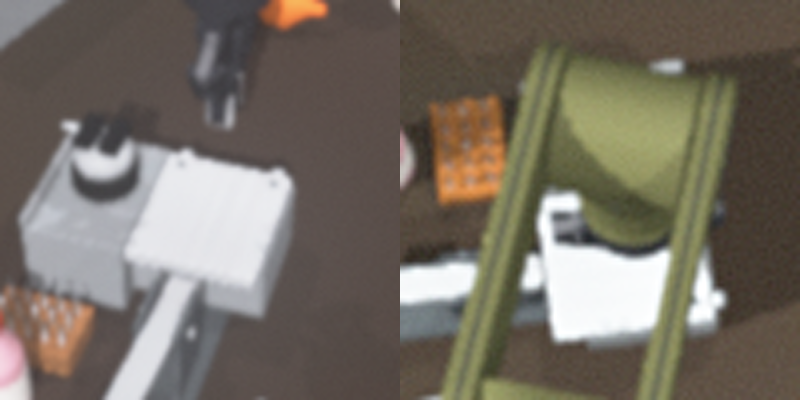

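The vise stands upright on the deck (side crop (104,175)), clear of the seam. I'll move over the lever pad with the fingers shut.

send_rows(steps="0 -30 0 0 1; 0 -65 0 0 1; 0 -100 0 0 1; 0 -135 0 0 1; 0 -170 0 0 1")

```text
clock: 5.82
ee_pos: [0.5094, 0.1123, 0.2069]
ee_rot: [0.997, 0.071, 0.001, -0.0]
wrist_force: [-0.0, 0.4, -0.9]
finger_gap: -0.0002
gripper_force: 0.0
```

send_rows(steps="0 -35 0 0 1; 0 -70 0 0 1; 0 -105 0 0 1; 0 -135 15 0 1; 0 -151 30 0 1")

```text
clock: 6.23
ee_pos: [0.4886, 0.2644, 0.1775]
ee_rot: [0.997, 0.072, 0.002, -0.002]
wrist_force: [0.5, 0.8, 0.4]
finger_gap: -0.0001
gripper_force: 0.0
```

Run:
```python
from h import *
a=snap('side','s5');b=snap('top','t5');go(-187,0,142)
cv2.imwrite('pics/c5.png',np.hstack([cv2.resize(a['image'][170:330,180:310],(390,480),interpolation=2),cv2.resize(b['image'][130:230,190:280],(405,450),interpolation=2)[:,:400].copy() if 0 else cv2.resize(b['image'][130:250,190:290],(400,480),interpolation=2)]))
```

```text
t 6.33 pos [0.4862 0.2626 0.1746] trap [-189.5   -7.   174.6] F [-0.7 -0.2 -0.1] gap 0.0004
tool shift [ 7.1  2.5 32.6] spin 0.22
```

View pics/c5.png

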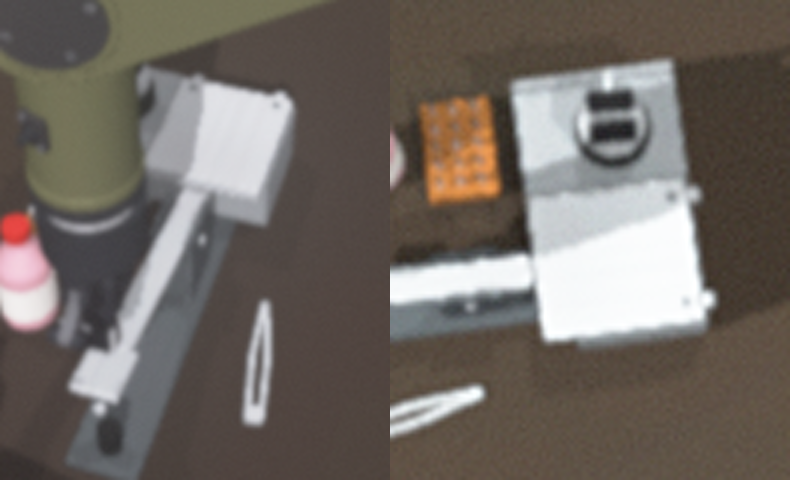

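The top view (right) shows the vise foot at (612,125), well clear of the seam at y≈190. The gripper is just above the pad, about 7 mm off the lever's axis. I'll correct that and press down.

send_rows(steps="4 2 5 0 1; 7 2 15 0 1; 7 2 25 0 1; 7 2 32 0 1; 7 2 38 0 1")

```text
clock: 6.75
ee_pos: [0.4954, 0.2583, 0.1381]
ee_rot: [0.998, 0.07, -0.001, 0.0]
wrist_force: [0.8, -1.2, 0.3]
finger_gap: 0.0001
gripper_force: 0.0
```

Run:
```python
from h import *
go(-187,0,61)
```

```text
t 6.75 pos [0.4954 0.2583 0.1381] trap [-184.     1.5  138.1] F [ 0.8 -1.2  0.3] gap 0.0001
tool shift [-1.4 -3.1 77.1] spin -0.09
```

send_rows(steps="-1 -3 5 0 1; -1 -3 10 0 1; -1 -3 16 0 1; -1 -3 22 0 1; -1 -3 28 0 1")

```text
clock: 7.17
ee_pos: [0.4944, 0.2631, 0.1113]
ee_rot: [0.997, 0.071, 0.001, -0.001]
wrist_force: [-0.6, 1.6, 2.9]
finger_gap: -0.0001
gripper_force: 1.6
```

send_rows(steps="0 0 6 0 1; 0 0 12 0 1; 0 0 18 0 1; 0 0 24 0 1; 0 0 30 0 1")

```text
clock: 7.58
ee_pos: [0.4942, 0.2626, 0.0808]
ee_rot: [0.997, 0.071, 0.0, -0.0]
wrist_force: [0.1, 2.5, 3.8]
finger_gap: -0.0001
gripper_force: 1.9
```

send_rows(steps="0 0 4 0 1; 0 0 8 0 1; 0 0 11 0 1; 0 0 13 0 1; 0 0 15 0 1")

```text
clock: 8.0
ee_pos: [0.494, 0.2615, 0.066]
ee_rot: [0.997, 0.071, -0.0, 0.001]
wrist_force: [0.9, -2.9, 4.2]
finger_gap: 0.0001
gripper_force: 1.7
```

Run:
```python
from h import *
go(-187,0,61)
```

```text
t 8.0 pos [0.494  0.2615 0.066 ] trap [-187.4    0.6   66. ] F [ 0.9 -2.9  4.2] gap 0.0001
tool shift [-0.6  0.3  5. ] spin 0.03
```

Force is still only the lifting force, so it isn't on the stop yet. I'll go on gently until the force rises.

send_rows(steps="0 0 2 0 1; 0 0 3 0 1; 0 0 4 0 1; 0 0 5 0 1; 0 0 5 0 1")

```text
clock: 8.42
ee_pos: [0.4942, 0.2614, 0.0643]
ee_rot: [0.997, 0.071, 0.001, 0.001]
wrist_force: [-4.8, -4.8, 26.6]
finger_gap: -0.0003
gripper_force: 12.3
```

send_rows(steps="0 0 1 0 1; 0 0 2 0 1; 0 0 2 0 1; 0 0 2 0 1; 0 0 2 0 1")

```text
clock: 8.83
ee_pos: [0.4942, 0.2614, 0.064]
ee_rot: [0.997, 0.072, 0.001, 0.0]
wrist_force: [-7.9, -6.1, 37.1]
finger_gap: -0.0
gripper_force: 18.2
```

The lever is firmly on the stop (37 N). I'll ease to about 28 N and check the picture.

send_rows(steps="0 0 -1 0 1; 0 0 -2 0 1; 0 0 -2 0 1; 0 0 -2 0 1; 0 0 -2 0 1")

```text
clock: 9.25
ee_pos: [0.4941, 0.2614, 0.0643]
ee_rot: [0.997, 0.071, 0.001, 0.0]
wrist_force: [-5.2, -4.3, 26.1]
finger_gap: -0.0002
gripper_force: 12.1
```

Run:
```python
from h import *
a=snap('side','s6');b=snap('top','t6');st()
cv2.imwrite('pics/c6.png',np.hstack([cv2.resize(a['image'][170:330,180:310],(390,480),interpolation=2),cv2.resize(b['image'][130:250,190:290],(400,480),interpolation=2)]))
# flap free edge height from top/side left to view
for q in(0,.23):
  c,s=np.cos(q),np.sin(q)
  for y in(-60,60):
    X=O+UX*(.190-.132*c-.014*s)+UY*y/1000+np.array([0,0,.070+.132*s+.014*c])
    print(q,y,((proj(a,X)-[180,170])*3).round(),((proj(b,X)-[190,130])*4+[390,0]).round())
```

```text
t 9.35 pos [0.4942 0.2614 0.0643] trap [-187.3    0.8   64.3] F [-4.3 -4.7 25.4] gap -0.0001
0 -60 [261. 192.] [545. 340.]
0 60 [143. 164.] [528. 199.]
0.23 -60 [262. 171.] [543. 336.]
0.23 60 [142. 143.] [526. 192.]
```

View pics/c6.png

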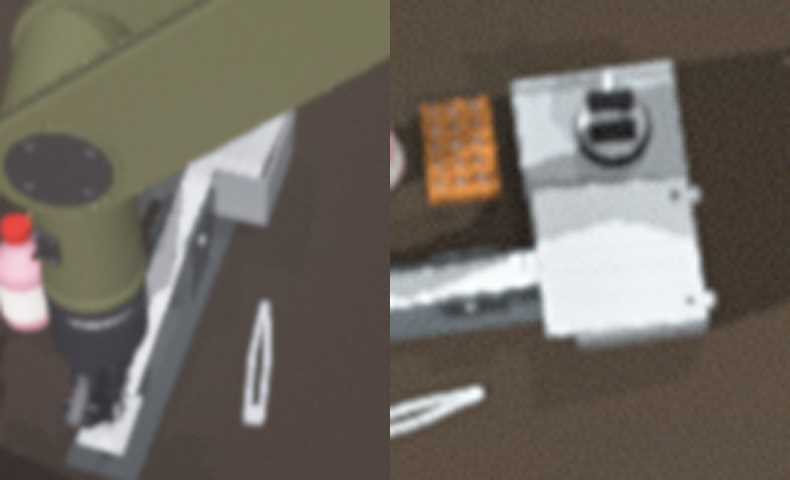

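The lever is down on the stop under the fingers. In the top view the flap's free-edge corner has moved to (545,336) and (530,190), which matches an opening of 0.23 rad. The vise is still at (612,125) on the deck, so I'm handing in.

```bash
python3 -c "
from workcell import robot;print(robot.close_job())"
```

```text
the job is handed in; nothing more can be done
None
```

The job is handed in at about 9.4 s on the robot's clock: the vise stands upright on the side deck, clear of the flap, and the fingers hold the lever on its stop with about 25 N, the flap raised to about 0.23 rad as judged from the top view.

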